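# Find the matching change gear and run it into mesh on the gear tester

## Task

Of the three loose steel gears on the bench, pick the one with as many teeth as the dark master gear on the tester and set it down flat over the tester's empty post while the carriage is still drawn back. Then slide the carriage by its black handle towards the post until it is fully home, so that the master's teeth mesh with the gear's, and let go. Leave the other two gears where they lie.

Things in the scene. Friction and masses are not known exactly. Their poses are not given: they have to be found in the camera images.
- gear16: The gear to test: plain steel spur gear, 16 teeth like the master. 72 mm over the 9 mm deep teeth, toothed disc 14 mm thick, lying flat; on it a round hub, 36 mm in diameter, rises from 14 to 40 mm above the underside: grip it there. 18 mm bore right through. About 0.42 kg. Origin: centre of the underside, z up along the bore, x through a tooth tip.
- gear12: Wrong gear, stays where it lies: same make with 12 teeth, 56 mm over the teeth, same thickness, hub and bore. Origin at the centre of the underside.
- gear20: Wrong gear, stays where it lies: same make with 20 teeth, 88 mm over the teeth, same thickness, hub and bore. Origin at the centre of the underside.
- post_seat (a point): Empty test post, bolted down: point on its axis at the seat (boss 32 mm across, 24 mm above the bench) where the gear's underside must rest. Upright steel post 14 mm in diameter, rising 32 mm above the seat, the top 12 mm tapering to 6 mm. Its y axis is the slide direction in which the carriage is pushed home; z up. It stands on the tester's grey bed, 120 x 290 x 14 mm.
- handle (a point): Black upright round handle of the carriage, 22 mm in diameter; point on its axis 78 mm above the bench, 17 mm below its top; plain from 34 to 95 mm above the bench. It travels with the carriage, 55 mm behind the axis of the master gear, which lies between handle and post (dark steel, 16 teeth, 72 mm over the teeth, toothed top 38 mm, axle 52 mm above the bench).
- carriage (a joint): Carriage along its slide, m: 0 fully drawn back, 0.045 home against a stop, where the axes of master and post are 65 mm apart (110 mm drawn back). Starts between 0 and 0.010. Slides with about 3 N of friction and stays where it is left. Both gears turn freely, so the teeth find their gaps by themselves as the carriage is pushed.
There are look-alikes about, which are no part of the job. Leave any orange or yellow look-alike of the gear16 alone.

How it is judged:
By the outcome, as a careful person would: the job done as asked, in the order asked, and still so for the second after the job is handed in, with the robot touching nothing.
It also fails if it takes over 53 s, if anything falls off the work surface, if the arm or the gripper's body presses on something with over 40 N, if the wrist force passes 120 N, or if a joint passes its speed limit or range.

## Robot

A 6-joint arm with a two-finger parallel gripper is mounted at the origin on the work surface. World frame = base frame: x ahead of the robot, y to its left, z up, the work surface at z = 0. Lengths are in m, angles in rad, forces in N, time in s.
With the tool pointing down it reaches from about 0.375 to 0.975 m from the base axis. Payload 3.8 kg.
Tool frame: the origin (TCP) lies midway between the tips of the shut fingers; the grasp point (between the pads) lies 19 mm behind it; z points along the fingers, y is the direction in which the jaws open and shut (so a half turn about z gives the same grasp; the last joint's range is limited). The gripper opens to 88 mm and grips with 3 to 60 N. Pads are 18 mm wide; open, the fingers measure 123 mm over their backs; the gripper's body (75 mm by 187 mm) begins 45 mm behind the grasp point.
Start: joints at [1.13, 0.264, 1.604, -0, 1.274, -0.037], TCP at [0.265, 0.621, 0.239] pointing down, gripper open.
Joint ranges: [-2.63, 2.63], [-0.94, 2.18], [0.31, 2.57], [-1.31, 4.45], [0, 2.66], [-2.55, 2.55]. Speed limits (rad/s): [2.57, 2.57, 3.14, 3.14, 3.14, 3.14].

## Interface

Orientations are given as a 3x3 rotation matrix whose columns are the frame's x, y, z axes.
In Python, from plant import env gives the robot as it stands.
- The arm moves only by the tool arm_command, never from a script. Its argument "targets" is one flat list of numbers, 6 for each row, row after row: the shift along the world's x, y, z in mm, then the turn, a rotation vector about the world's x, y, z in degrees. In form: [x, y, z, ax, ay, az, x, y, z, ax, ay, az, ...]. A call has exactly 5 rows; each row is the pose to reach, as a shift and turn from the pose commanded when the call began; what a row does not reach only later rows make up. A row lasts 1/12 s, in which the tool goes at most 41.7 mm and 7.16 degrees, less where a joint would pass 70% of its speed; a pose out of reach is approached as far as the arm can. A call with a gripper value outside its range is refused whole. "gripper" is the opening, from 0 (shut) to 1 (fully open), set as the call begins (left out, the last holds). The fingers move at their own pace and stop on an object; "squeeze" is the grip in N (left out, the last holds). Time passes only in rows, so rows that repeat a pose let the fingers close, or fill a call up. It gives the time, the measured TCP pose, the force and the opening at its end, in the units of the state.
- env.state(): the state, without advancing time (a new reading comes with each control period).
- env.snapshot(name): name is "side" or "top"; returns a dict with "image" (384x512x3 uint8, red, green, blue), "fx", "fy", "cx", "cy" (pixels), "R" (3x3) and "t" (3): a world point X has camera coordinates R X + t. Camera axes: x right, y down, z forward; pixel columns grow to the right and rows downward; lengths in m; the calibration is good to about 2 mm. A picture is of the moment at which its call begins. There is no depth.
- env.sign_off(): hands the job in, once; it reports no verdict.
The state is a dict: "t": time; "joint_positions": joint angles; "qd": joint speeds; "effort": joint torques, N m; "position": TCP position; "ee_rot": TCP orientation; "contact_force": force on the tool from outside, world axes, zero at the start; "moment": the same for the moment, N m; "gripper_width": finger opening in m.
Only numpy, scipy, OpenCV 4.12 (cv2) and the standard library are available. Lean on these libraries where they do the work, as an engineer would, in place of code of your own. Each camera call takes 0.05 s, during which the arm holds its last target. There are 200 camera calls.

## Working session

There is one attempt and no reset: what is moved stays moved. The work goes in short steps, Python scripts to look and compute and a tool call to move; the robot and the scene stay as the last step left them, time stands still between calls to the robot, and variables do not carry over. Pictures are saved under pics/ and viewed, about 8 in all and at most 12, crops included, and the job is handed in when it is done.

Besides the shell and the picture viewer there is one more tool, called after "Call:" by a JSON object that holds its "api" and its "payload". arm_command: Moves the arm, as the interface text tells. Its arguments: {"type":"object","properties":{"targets":{"type":"array","items":{"type":"number"}},"gripper":{"type":"number"},"squeeze":{"type":"number"}},"required":["targets"]}

```bash
ls; mkdir -p pics; cat > h.py <<'E'
from plant import env
import numpy as np, cv2
def snap(n,name):
    s=env.snapshot(n); np.savez(f'pics/{name}.npz',**s); cv2.imwrite(f'pics/{name}.png',s['image'][:,:,::-1]); return s
def load(name): return dict(np.load(f'pics/{name}.npz'))
def ray(s,u,v):
    R=np.array(s['R']);t=np.array(s['t']);d=R.T@np.array([(u-s['cx'])/s['fx'],(v-s['cy'])/s['fy'],1.]);return -R.T@t,d/np.linalg.norm(d)
def plane(s,u,v,z):
    c,d=ray(s,u,v);return c+d*(z-c[2])/d[2]
def tri(s1,p1,s2,p2):
    c1,d1=ray(s1,*p1);c2,d2=ray(s2,*p2)
    k=np.linalg.lstsq(np.c_[d1,-d2],c2-c1,rcond=None)[0];a=c1+k[0]*d1;b=c2+k[1]*d2;return (a+b)/2,np.linalg.norm(a-b)
def proj(s,X):
    c=np.array(s['R'])@np.array(X)+np.array(s['t']);return c[0]/c[2]*s['fx']+s['cx'],c[1]/c[2]*s['fy']+s['cy']
E
python3 - <<'E'
from h import *
a=snap('top','top0');b=snap('side','side0')
for s in(a,b): print(-s['R'].T@s['t'],s['R'][2],s['fx'])
print(env.state())
cv2.imwrite('pics/both0.png',cv2.resize(a['image'][:,:,::-1],(800,600),interpolation=cv2.INTER_CUBIC))
cv2.imwrite('pics/side0b.png',cv2.resize(b['image'][:,:,::-1],(800,600),interpolation=cv2.INTER_CUBIC))
E
```

```text
pics
[0.32846956 0.10311259 1.13150765] [ 0.20982651 -0.01408204 -0.97763722] 471.48730174357735
[ 0.30519693 -0.54318754  0.79053732] [ 0.22778523  0.65919456 -0.71664247] 373.00380905971696
{'t': 0.1, 'joint_positions': array([ 1.13009298e+00,  2.64676057e-01,  1.60518283e+00, -3.47984491e-05,
        1.27372559e+00, -3.69334225e-02]), 'qd': array([-0.00057629,  0.00124144, -0.00222511, -0.00012262,  0.00058857,
        0.00091303]), 'effort': array([-2.76250448e-04, -5.03618789e+01, -3.58073866e+01,  7.30741443e-02,
        2.33817013e-02, -2.35420089e-05]), 'position': array([0.26496532, 0.62014091, 0.2375432 ]), 'ee_rot': array([[-9.19590372e-01,  3.92877686e-01, -8.19566983e-04],
       [ 3.92878539e-01,  9.19588580e-01, -1.81569897e-03],
       [ 4.03168305e-05, -1.99168957e-03, -9.99998016e-01]]), 'contact_force': array([-0.53842531,  0.52493416,  0.16304313]), 'moment': array([0.01871015, 0.01295539, 0.02951399]), 'gripper_width': 0.08823469648232445}
```

View pics/both0.png

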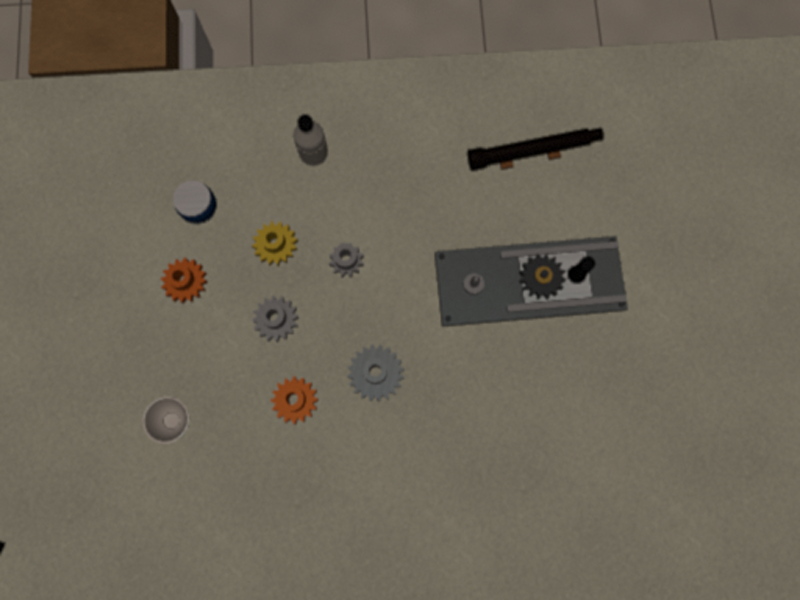

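View pics/side0b.png

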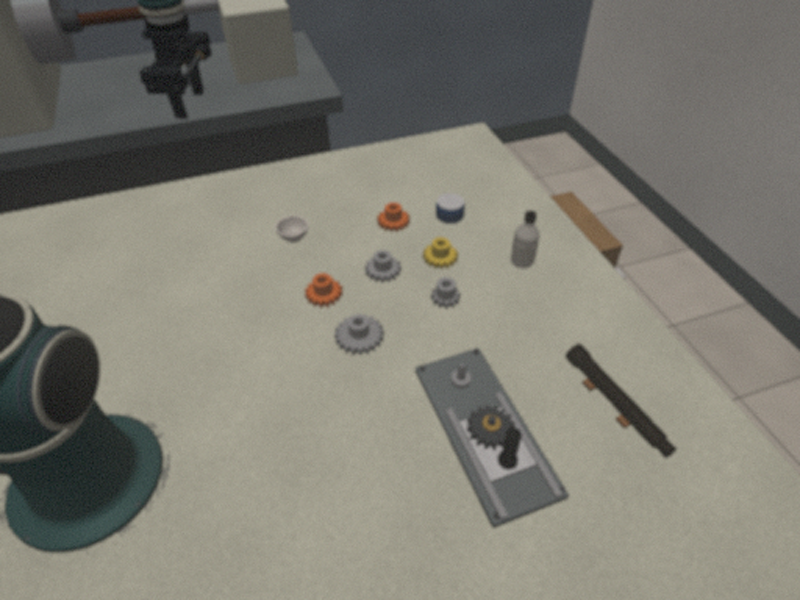

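Top view at 800 px scale: grey gear16 at (276,318), gear12 at (346,259), gear20 at (376,373), post at (475,283), master at (543,275), handle top at (587,265). Side view: gear16 (383,264), post (461,374), master (491,425), handle top (514,433). The orange and yellow ones are decoys.

```bash
python3 - <<'E'
from h import *
a=load('top0');b=load('side0')
def crop(s,u,v,w=26,h=None,k=None):
    u,v=int(u*.64),int(v*.64); c=s['image'][v-w:v+w,u-w:u+w,::-1]
    c=cv2.normalize(c,None,0,255,cv2.NORM_MINMAX)
    c=cv2.resize(c,(390,290),interpolation=cv2.INTER_CUBIC)
    print(u-w,v-w,390/(2*w),290/(2*w))
    return c
r1=np.hstack([crop(a,276,318),crop(a,535,278,50)])
r2=np.hstack([crop(b,383,264),crop(b,488,410,50)])
cv2.imwrite('pics/crops.png',np.vstack([r1,r2]))
E
```

```text
150 177 7.5 5.576923076923077
292 127 3.9 2.9
219 142 7.5 5.576923076923077
262 212 3.9 2.9
```

View pics/crops.png

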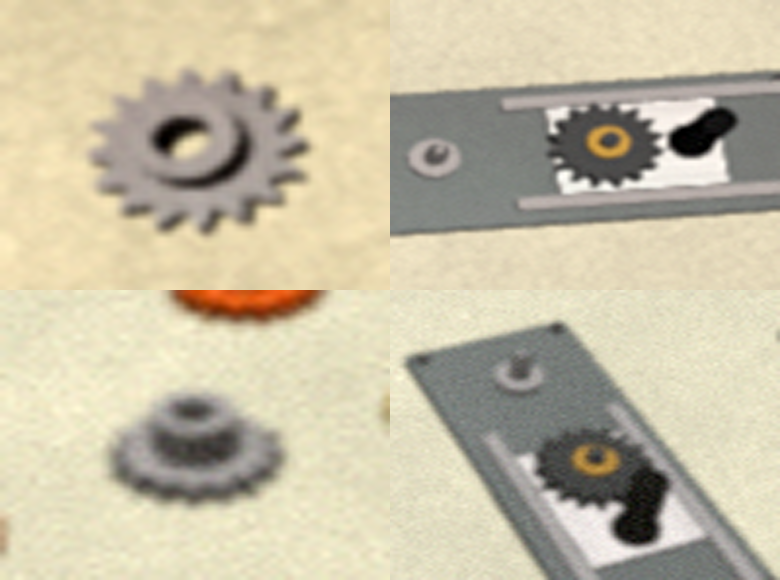

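Crops: gear16 has 16 teeth; hub-top bore at top px (174.3,201.9), side (244.3,163.1). The boss, master axle and handle top can also be read in both views.

```bash
python3 - <<'E'
from h import *
a=load('top0');b=load('side0')
for n,p,q,z in[('hub',(174.3,201.9),(244.3,163.1),.04),('boss',(303.5,181.1),(295.1,241.3),.024),('axle',(348.4,176),(314.8,270.3),.052),('handle',(376.6,169.8),(329.2,278.9),.095)]:
    X,e=tri(a,p,b,q);print(n,X.round(4),round(e,4),plane(a,*p,z).round(4),plane(b,*q,z).round(4))
# bed edges
A=plane(a,436*.64,252*.64,.014);B=plane(a,616*.64,238*.64,.014);C=plane(a,442*.64,325*.64,.014);D=plane(a,627*.64,309*.64,.014)
print(A,B,C,D,np.degrees(np.arctan2(*(A-B)[[1,0]])),np.degrees(np.arctan2(*(C-D)[[1,0]])))
# gear16 disc centroid, low saturation mask
for s,c in((a,(176,204)),(b,(245,170))):
    im=s['image'].astype(int); x=im[...,0]-im[...,2]; w=x[c[1]-20:c[1]+20,c[0]-20:c[0]+20]
    m=((w<(np.median(x)*.5)).astype(np.uint8)); n,l,st,ce=cv2.connectedComponentsWithStats(m);i=1+st[1:,4].argmax();p=st[i];print(np.median(x),p,ce[i]+np.array(c)-20,plane(s,c[0]-20+p[0]+p[2]/2-.5,c[1]-20+p[1]+p[3]/2-.5,.007))
E
```

```text
hub [0.5444 0.2771 0.0438] 0.0018 [0.5442 0.2778 0.04  ] [0.5465 0.2813 0.04  ]
boss [ 0.5796 -0.032   0.0245] 0.0011 [ 0.5791 -0.032   0.024 ] [ 0.5803 -0.0317  0.024 ]
axle [ 0.5816 -0.1372  0.0441] 0.0025 [ 0.5785 -0.1352  0.052 ] [ 0.58   -0.1415  0.052 ]
handle [ 0.5823 -0.1927  0.0918] 0.0049 [ 0.579  -0.1911  0.095 ] [ 0.5836 -0.1944  0.095 ]
[0.63488366 0.02259332 0.014     ] [ 0.64013904 -0.26272694  0.014     ] [0.51824117 0.02188276 0.014     ] [ 0.52553146 -0.26550182  0.014     ] 91.05522435048806 91.45315023295795
20.0 [  6   6  29  28 515] [176.0776699  203.70485437] [0.54651773 0.27908545 0.007     ]
17.0 [  9  10  22  20 300] [244.50333333 170.23      ] [0.54835604 0.28855086 0.007     ]
```

Call:
{"api": "arm_command", "payload": {"targets": [25, -31, -9, 0, 0, 5, 50, -62, -18, 0, 0, 10, 75, -93, -27, 0, 0, 15, 100, -124, -36, 0, 0, 20, 125, -155, -45, 0, 0, 23]}}

```text
t: 0.52
position: [0.3906, 0.464, 0.1928]
ee_rot: [[-1.0, -0.002, -0.0], [-0.002, 1.0, -0.001], [0.0, -0.001, -1.0]]
contact_force: [-0.7, -0.5, -0.4]
gripper_width: 0.0883
```

Call:
{"api": "arm_command", "payload": {"targets": [25, -31, -9, 0, 0, 0, 50, -62, -18, 0, 0, 0, 75, -93, -27, 0, 0, 0, 100, -124, -36, 0, 0, 0, 125, -155, -45, 0, 0, 0]}}

```text
t: 0.93
position: [0.5158, 0.3088, 0.1479]
ee_rot: [[-1.0, 0.002, -0.001], [0.002, 1.0, -0.0], [0.001, -0.0, -1.0]]
contact_force: [0.5, 0.6, 0.6]
gripper_width: 0.0879
```

Call:
{"api": "arm_command", "payload": {"targets": [15, -16, -5, 0, 0, 0, 30, -32, -10, 0, 0, 0, 30, -32, -10, 0, 0, 0, 30, -32, -10, 0, 0, 0, 30, -32, -10, 0, 0, 0]}}

```text
t: 1.35
position: [0.5446, 0.279, 0.1385]
ee_rot: [[-1.0, 0.003, -0.001], [0.003, 1.0, 0.0], [0.001, 0.0, -1.0]]
contact_force: [0.8, 0.9, -0.6]
gripper_width: 0.0881
```

```bash
python3 - <<'E'
from h import *
print(env.state()['position'],env.state()['ee_rot'])
b=snap('side','side1');a=snap('top','top1')
c=lambda s,u,v,w:cv2.resize(s['image'][v-w:v+w,u-w:u+w,::-1],(400,400),interpolation=cv2.INTER_CUBIC)
cv2.imwrite('pics/c1.png',np.hstack([c(a,176,204,60),c(b,245,165,60)]))
E
```

```text
[0.54464288 0.27902407 0.13845154] [[-9.99995912e-01  2.68012290e-03 -9.96076908e-04]
 [ 2.67996267e-03  9.99996396e-01  1.62168144e-04]
 [ 9.96507948e-04  1.59498033e-04 -9.99999491e-01]]
```

View pics/c1.png

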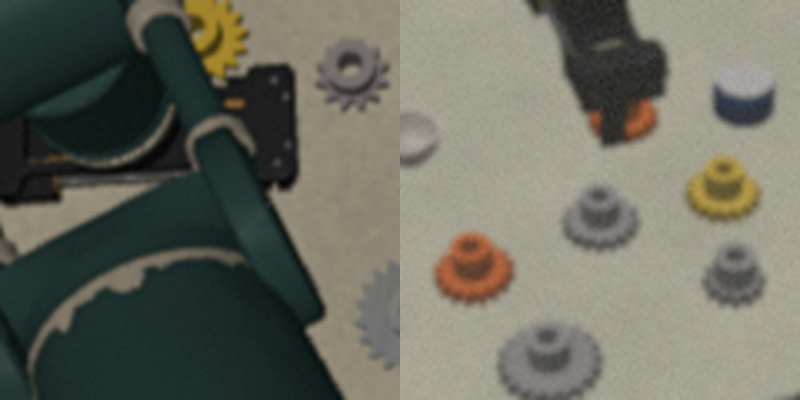

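Top view is blocked by the arm; in the side view the gripper stands above gear16 at crop (600,215), clear of its neighbours. I'm descending.

Call:
{"api": "arm_command", "payload": {"targets": [0, 0, -30, 0, 0, 0, 0, 0, -60, 0, 0, 0, 0, 0, -90, 0, 0, 0, 0, 0, -110, 0, 0, 0, 0, 0, -119, 0, 0, 0]}}

```text
t: 1.87
position: [0.5421, 0.2788, 0.0165]
ee_rot: [[-1.0, 0.0, -0.005], [0.0, 1.0, -0.002], [0.005, -0.002, -1.0]]
contact_force: [-0.5, -0.1, -0.1]
gripper_width: 0.0881
```

```bash
python3 - <<'E'
from h import *
s=env.state();print(s['position'],s['contact_force'])
b=snap('side','side2')
c=lambda s,u,v,w:cv2.resize(s['image'][v-w:v+w,u-w:u+w,::-1],(600,600),interpolation=cv2.INTER_CUBIC)
cv2.imwrite('pics/c2.png',c(b,245,165,30))
E
```

```text
[0.54208651 0.27882232 0.01652717] [-0.50782239 -0.1459145  -0.07656345]
```

View pics/c2.png

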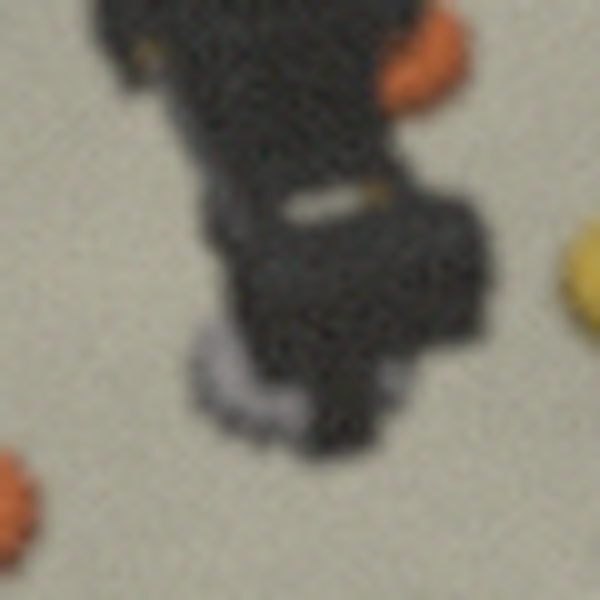

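Near finger at crop (340,430) straddles gear16, tips above the disc, no contact force. Close.

Call:
{"api": "arm_command", "payload": {"targets": [0, 0, 1, 0, 0, 0, 0, 0, 1, 0, 0, 0, 0, 0, 1, 0, 0, 0, 0, 0, 1, 0, 0, 0, 0, 0, 1, 0, 0, 0], "gripper": 0, "squeeze": 30}}

```text
t: 2.33
position: [0.5463, 0.2793, 0.0224]
ee_rot: [[-1.0, 0.002, 0.003], [0.002, 1.0, 0.001], [-0.003, 0.001, -1.0]]
contact_force: [-0.8, 0.2, -0.5]
gripper_width: 0.0568
```

Call:
{"api": "arm_command", "payload": {"targets": [0, 0, 0, 0, 0, 0, 0, 0, 0, 0, 0, 0, 0, 0, 0, 0, 0, 0, 0, 0, 0, 0, 0, 0, 0, 0, 0, 0, 0, 0]}}

```text
t: 2.75
position: [0.5454, 0.2788, 0.021]
ee_rot: [[-1.0, 0.002, 0.0], [0.002, 1.0, 0.0], [-0.0, 0.0, -1.0]]
contact_force: [-0.6, 0.7, 2.3]
gripper_width: 0.0356
```

Call:
{"api": "arm_command", "payload": {"targets": [0, 0, 10, 0, 0, 0, 0, 0, 30, 0, 0, 0, 0, 0, 55, 0, 0, 0, 0, 0, 80, 0, 0, 0, 0, 0, 95, 0, 0, 0]}}

```text
t: 3.17
position: [0.5456, 0.2788, 0.1179]
ee_rot: [[-1.0, 0.002, 0.001], [0.002, 1.0, 0.0], [-0.001, 0.0, -1.0]]
contact_force: [0.9, 0.4, -3.8]
gripper_width: 0.0357
```

Call:
{"api": "arm_command", "payload": {"targets": [3, -25, 0, 0, 0, 0, 7, -60, 0, 0, 0, 0, 11, -95, 0, 0, 0, 0, 15, -130, 0, 0, 0, 0, 19, -165, 0, 0, 0, 0]}}

```text
t: 3.58
position: [0.563, 0.1121, 0.1152]
ee_rot: [[-1.0, 0.002, -0.002], [0.002, 1.0, -0.0], [0.002, -0.0, -1.0]]
contact_force: [0.3, 0.0, -3.3]
gripper_width: 0.0356
```

Call:
{"api": "arm_command", "payload": {"targets": [3, -35, 0, 0, 0, 0, 7, -70, 0, 0, 0, 0, 11, -105, 0, 0, 0, 0, 14, -130, -5, 0, 0, 0, 15, -146, -15, 0, 0, 0]}}

```text
t: 4.0
position: [0.5799, -0.0354, 0.1017]
ee_rot: [[-1.0, 0.004, 0.002], [0.004, 1.0, -0.001], [-0.002, -0.001, -1.0]]
contact_force: [0.2, 0.2, -4.0]
gripper_width: 0.0357
```

Call:
{"api": "arm_command", "payload": {"targets": [0, 0, 0, 0, 0, 0, 0, 0, 0, 0, 0, 0, 0, 0, 0, 0, 0, 0, 0, 0, 0, 0, 0, 0, 0, 0, 0, 0, 0, 0]}}

```text
t: 4.42
position: [0.5793, -0.0312, 0.1011]
ee_rot: [[-1.0, 0.001, 0.0], [0.001, 1.0, 0.0], [-0.0, 0.0, -1.0]]
contact_force: [-0.9, -0.2, -4.4]
gripper_width: 0.0357
```

```bash
python3 - <<'E'
from h import *
s=env.state();print(s['position'],s['contact_force'],s['gripper_width'])
b=snap('side','side3');a=snap('top','top3')
c=lambda s,u,v,w:cv2.resize(s['image'][v-w:v+w,u-w:u+w,::-1],(400,400),interpolation=cv2.INTER_CUBIC)
cv2.imwrite('pics/c3.png',np.hstack([c(a,303,181,50),c(b,295,230,40)]))
E
```

```text
[ 0.57933608 -0.031164    0.10108558] [-0.91838332 -0.19346754 -4.38341857] 0.035672077273025654
```

View pics/c3.png

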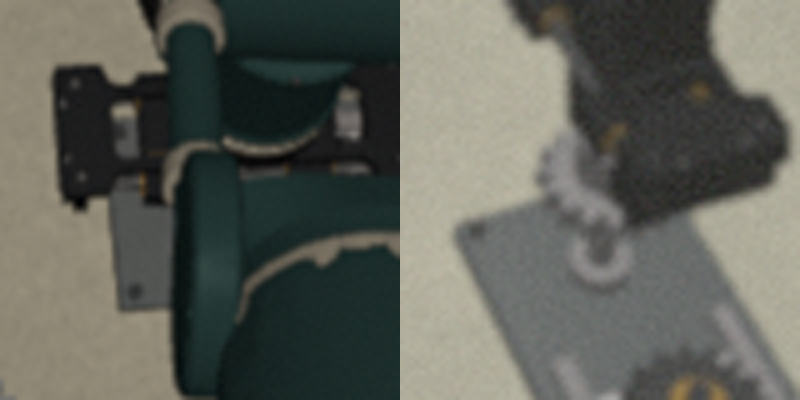

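Gear held above the post: left disc edge at crop (540,175), lowest visible tooth (605,225), post and boss at (600,255). Compare with the predicted outline.

```bash
python3 - <<'E'
from h import *
b=load('side3')
C=np.array([.5793,-.0312])
P=[]
for z in(.080,.094):
  for t in np.linspace(0,6.28,100): P.append(proj(b,[*(C+.036*np.array([np.cos(t),np.sin(t)])),z]))
P=np.array(P);k=lambda p:((p[0]-255)*5+400,(p[1]-190)*5)
print('left',k(P[P[:,0].argmin()]),'bottom',k(P[P[:,1].argmax()]))
for z in(.08,.101): print(k(proj(b,[*C,z])))
print('boss',k(proj(b,[.5796,-.032,.024])),'tip',k(proj(b,[.5796,-.032,.056])))
print('finger outer bottom',k(proj(b,[.5793,-.0312-.036,.101])))
print('mm->px x,y',np.array(k(proj(b,[.5893,*C[1:],.08])))-k(proj(b,[.5793,*C[1:],.08])),np.array(k(proj(b,[.5793,C[1]+.01,.08])))-k(proj(b,[.5793,*C[1:],.08])))
# draw overlay
im=cv2.resize(b['image'][175:255,255:335,::-1],(640,640),interpolation=cv2.INTER_CUBIC)
im=cv2.convertScaleAbs(im,alpha=1.8)
for p in P: cv2.circle(im,(int((p[0]-255+.5)*8),int((p[1]-175+.5)*8)),1,(0,0,255),-1)
cv2.imwrite('pics/o3.png',im[:600])
E
```

```text
left (np.float64(531.681676200026), np.float64(182.844125140127)) bottom (np.float64(611.2854558303516), np.float64(246.1335081266013))
(np.float64(605.5863097309928), np.float64(186.82668413393912))
(np.float64(608.5002445006165), np.float64(159.16860130065274))
boss (np.float64(599.4354597251424), np.float64(257.32796998061616)) tip (np.float64(603.5709377248247), np.float64(218.37559341104253))
finger outer bottom (np.float64(639.4422553328758), np.float64(215.11299640958072))
mm->px x,y [18.82026842 -5.39904597] [ -8.14816264 -14.96922903]
```

View pics/o3.png

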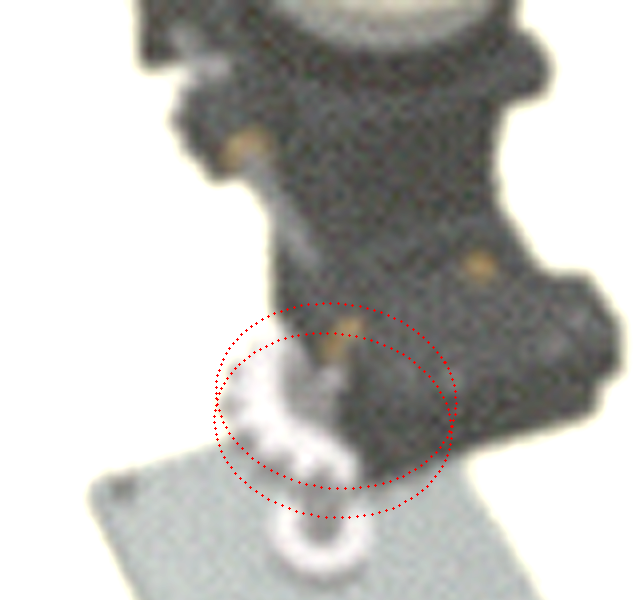

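The disc's top edge matches the prediction within about 1 px (lower side walls are in shade), and the boss matches. Lower in steps, watching the force.

Call:
{"api": "arm_command", "payload": {"targets": [0, 0, -8, 0, 0, 0, 0, 0, -16, 0, 0, 0, 0, 0, -22, 0, 0, 0, 0, 0, -25, 0, 0, 0, 0, 0, -28, 0, 0, 0]}}

```text
t: 4.93
position: [0.5785, -0.0322, 0.0714]
ee_rot: [[-1.0, 0.002, -0.002], [0.002, 1.0, 0.0], [0.002, 0.0, -1.0]]
contact_force: [-0.4, 0.1, -3.9]
gripper_width: 0.0356
```

Call:
{"api": "arm_command", "payload": {"targets": [0, 0, -2, 0, 0, 0, 0, 0, -4, 0, 0, 0, 0, 0, -6, 0, 0, 0, 0, 0, -7, 0, 0, 0, 0, 0, -8, 0, 0, 0]}}

```text
t: 5.35
position: [0.5793, -0.0324, 0.0647]
ee_rot: [[-1.0, 0.002, 0.0], [0.002, 1.0, -0.0], [-0.0, -0.0, -1.0]]
contact_force: [1.0, -0.4, -4.2]
gripper_width: 0.0354
```

Call:
{"api": "arm_command", "payload": {"targets": [0, 0, -3, 0, 0, 0, 0, 0, -6, 0, 0, 0, 0, 0, -10, 0, 0, 0, 0, 0, -14, 0, 0, 0, 0, 0, -17, 0, 0, 0]}}

```text
t: 5.77
position: [0.5789, -0.0323, 0.047]
ee_rot: [[-1.0, 0.002, -0.001], [0.002, 1.0, 0.0], [0.001, 0.0, -1.0]]
contact_force: [0.1, -0.8, -4.3]
gripper_width: 0.0356
```

Call:
{"api": "arm_command", "payload": {"targets": [0, 0, -1, 0, 0, 0, 0, 0, -2, 0, 0, 0, 0, 0, -2, 0, 0, 0, 0, 0, -2, 0, 0, 0, 0, 0, -2, 0, 0, 0]}}

```text
t: 6.18
position: [0.5795, -0.0323, 0.0459]
ee_rot: [[-1.0, 0.002, 0.0], [0.002, 1.0, -0.0], [-0.0, -0.0, -1.0]]
contact_force: [-0.1, -0.0, -4.2]
gripper_width: 0.0355
```

Call:
{"api": "arm_command", "payload": {"targets": [0, 0, -0.5, 0, 0, 0, 0, 0, -1, 0, 0, 0, 0, 0, -1.5, 0, 0, 0, 0, 0, -1.5, 0, 0, 0, 0, 0, -1.5, 0, 0, 0]}}

```text
t: 6.6
position: [0.5795, -0.0323, 0.045]
ee_rot: [[-1.0, 0.002, 0.001], [0.002, 1.0, -0.0], [-0.001, -0.0, -1.0]]
contact_force: [-2.8, -0.5, 2.6]
gripper_width: 0.0354
```

Call:
{"api": "arm_command", "payload": {"targets": [0, 0, 0, 0, 0, 0, 0, 0, 0, 0, 0, 0, 0, 0, 0, 0, 0, 0, 0, 0, 0, 0, 0, 0, 0, 0, 0, 0, 0, 0], "gripper": 0.7}}

```text
t: 7.02
position: [0.5794, -0.0323, 0.0443]
ee_rot: [[-1.0, 0.002, 0.0], [0.002, 1.0, -0.0], [-0.0, -0.0, -1.0]]
contact_force: [-0.1, 0.0, 0.1]
gripper_width: 0.0614
```

Call:
{"api": "arm_command", "payload": {"targets": [0, 0, 0, 0, 0, 0, 0, 0, 0, 0, 0, 0, 0, 0, 15, 0, 0, 0, 0, 0, 45, 0, 0, 0, 0, 0, 80, 0, 0, 0]}}

```text
t: 7.43
position: [0.5768, -0.032, 0.1223]
ee_rot: [[-1.0, 0.002, -0.006], [0.002, 1.0, 0.001], [0.006, 0.001, -1.0]]
contact_force: [0.9, 0.8, 0.5]
gripper_width: 0.0618
```

Call:
{"api": "arm_command", "payload": {"targets": [0, -25, 5, 0, 0, 0, 1, -60, 10, 0, 0, 0, 2, -95, 10, 0, 0, 0, 2, -130, 10, 0, 0, 0, 2, -161, 10, 0, 0, 0], "gripper": 1}}

```text
t: 7.85
position: [0.5813, -0.1952, 0.1347]
ee_rot: [[-1.0, 0.002, 0.001], [0.002, 1.0, -0.001], [-0.001, -0.001, -1.0]]
contact_force: [1.1, 0.1, 0.1]
gripper_width: 0.0885
```

Call:
{"api": "arm_command", "payload": {"targets": [0, 0, 0, 0, 0, 0, 0, 0, 0, 0, 0, 0, 0, 0, 0, 0, 0, 0, 0, 0, 0, 0, 0, 0, 0, 0, 0, 0, 0, 0]}}

```text
t: 8.27
position: [0.5812, -0.192, 0.1341]
ee_rot: [[-1.0, 0.001, -0.0], [0.001, 1.0, 0.0], [0.0, 0.0, -1.0]]
contact_force: [-0.7, -0.6, -0.2]
gripper_width: 0.0881
```

```bash
python3 - <<'E'
from h import *
s=env.state();print(s['position'],s['contact_force'],s['gripper_width'])
b=snap('side','side4');a=snap('top','top4')
c=lambda s,u,v,w:cv2.convertScaleAbs(cv2.resize(s['image'][v-w:v+w,u-w:u+w,::-1],(400,400),interpolation=cv2.INTER_CUBIC),alpha=1.4)
cv2.imwrite('pics/c4.png',np.hstack([c(a,335,181,60),c(b,310,250,50)]))
E
```

```text
[ 0.58118723 -0.19195557  0.13405148] [-0.71584014 -0.61138856 -0.2418108 ] 0.08813265747875354
```

View pics/c4.png

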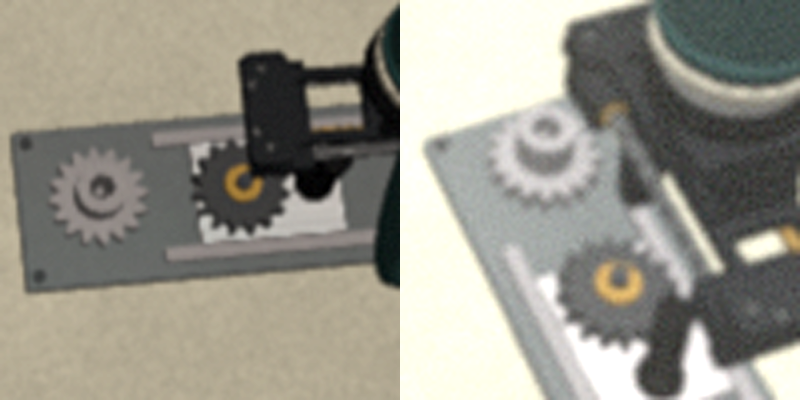

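Gear16 sits flat on the post (top crop (98,195), post tip visible in the bore). Check where the handle stands relative to the fingers.

```bash
python3 - <<'E'
from h import *
b=load('side4');k=lambda X:(lambda p:(round((p[0]-260)*4+400),round((p[1]-200)*4)))(proj(b,X))
for n,X in dict(htop=[.582,-.193,.095],hbase=[.582,-.193,.034],near=[.5812,-.192-.053,.134],far=[.5812,-.192+.053,.134],nearpad=[.5812,-.236,.134]).items(): print(n,k(X))
print(k([.592,-.193,.095]),k([.582,-.183,.095]))
E
```

```text
htop (673, 314)
hbase (659, 372)
near (730, 360)
far (635, 193)
nearpad (721, 345)
(690, 309) (664, 299)
```

Handle observed at (677,306) vs predicted (673,314): well within the jaw margin. Descend to TCP z≈62 mm (clear of the axle at 52) and grip.

Call:
{"api": "arm_command", "payload": {"targets": [0, 0, -10, 0, 0, 0, 0, 0, -30, 0, 0, 0, 0, 0, -50, 0, 0, 0, 0, 0, -65, 0, 0, 0, 0, 0, -72, 0, 0, 0], "gripper": 0.7}}

```text
t: 8.78
position: [0.5792, -0.192, 0.0589]
ee_rot: [[-1.0, 0.002, -0.004], [0.002, 1.0, 0.002], [0.004, 0.002, -1.0]]
contact_force: [-0.3, 0.2, -1.1]
gripper_width: 0.0617
```

Call:
{"api": "arm_command", "payload": {"targets": [0, 0, 0, 0, 0, 0, 0, 0, 0, 0, 0, 0, 0, 0, 0, 0, 0, 0, 0, 0, 0, 0, 0, 0, 0, 0, 0, 0, 0, 0], "gripper": 0, "squeeze": 15}}

```text
t: 9.2
position: [0.5822, -0.1936, 0.0635]
ee_rot: [[-1.0, 0.002, 0.002], [0.002, 1.0, -0.001], [-0.002, -0.001, -1.0]]
contact_force: [-0.1, 0.0, -0.9]
gripper_width: 0.0306
```

Call:
{"api": "arm_command", "payload": {"targets": [0, 0, 0, 0, 0, 0, 0, 0, 0, 0, 0, 0, 0, 0, 0, 0, 0, 0, 0, 0, 0, 0, 0, 0, 0, 0, 0, 0, 0, 0]}}

```text
t: 9.62
position: [0.5821, -0.1932, 0.0632]
ee_rot: [[-1.0, 0.002, 0.002], [0.002, 1.0, -0.0], [-0.002, -0.0, -1.0]]
contact_force: [0.5, 2.6, 5.4]
gripper_width: 0.0206
```

Call:
{"api": "arm_command", "payload": {"targets": [0, 4, 0, 0, 0, 0, 0, 9, 0, 0, 0, 0, 0, 14, 0, 0, 0, 0, 0, 18, 0, 0, 0, 0, 0, 22, 0, 0, 0, 0]}}

```text
t: 10.03
position: [0.5815, -0.1724, 0.0632]
ee_rot: [[-1.0, 0.002, 0.001], [0.002, 1.0, -0.002], [-0.001, -0.002, -1.0]]
contact_force: [-2.1, -3.4, 7.0]
gripper_width: 0.0206
```

Call:
{"api": "arm_command", "payload": {"targets": [0, 2, 0, 0, 0, 0, 0, 5, 0, 0, 0, 0, 0, 7, 0, 0, 0, 0, -1, 9, 0, 0, 0, 0, -1, 11, 0, 0, 0, 0]}}

```text
t: 10.45
position: [0.5812, -0.1613, 0.0633]
ee_rot: [[-1.0, 0.002, 0.003], [0.002, 1.0, -0.002], [-0.003, -0.002, -1.0]]
contact_force: [1.2, -2.5, 5.3]
gripper_width: 0.0209
```

Call:
{"api": "arm_command", "payload": {"targets": [0, 1, 0, 0, 0, 0, 0, 2, 0, 0, 0, 0, 0, 3, 0, 0, 0, 0, 0, 4, 0, 0, 0, 0, 0, 5, 0, 0, 0, 0]}}

```text
t: 10.87
position: [0.5811, -0.1562, 0.0632]
ee_rot: [[-1.0, 0.002, 0.002], [0.002, 1.0, -0.002], [-0.002, -0.002, -1.0]]
contact_force: [-0.3, -3.6, 6.2]
gripper_width: 0.0207
```

Friction only so far; continue to the stop.

Call:
{"api": "arm_command", "payload": {"targets": [0, 1, 0, 0, 0, 0, 0, 2, 0, 0, 0, 0, 0, 3, 0, 0, 0, 0, 0, 3, 0, 0, 0, 0, 0, 3, 0, 0, 0, 0]}}

```text
t: 11.28
position: [0.581, -0.153, 0.0632]
ee_rot: [[-1.0, 0.002, 0.002], [0.002, 1.0, -0.002], [-0.002, -0.002, -1.0]]
contact_force: [-0.0, -2.7, 6.6]
gripper_width: 0.0208
```

Call:
{"api": "arm_command", "payload": {"targets": [0, 0.5, 0, 0, 0, 0, 0, 1, 0, 0, 0, 0, 0, 1.5, 0, 0, 0, 0, 0, 1.5, 0, 0, 0, 0, 0, 1.5, 0, 0, 0, 0]}}

```text
t: 11.7
position: [0.581, -0.1517, 0.0632]
ee_rot: [[-1.0, 0.002, 0.002], [0.002, 1.0, -0.002], [-0.002, -0.002, -1.0]]
contact_force: [-0.8, -3.8, 7.0]
gripper_width: 0.0203
```

Call:
{"api": "arm_command", "payload": {"targets": [0, 0.5, 0, 0, 0, 0, 0, 1, 0, 0, 0, 0, 0, 1.5, 0, 0, 0, 0, 0, 1.5, 0, 0, 0, 0, 0, 1.5, 0, 0, 0, 0]}}

```text
t: 12.12
position: [0.5809, -0.1508, 0.0633]
ee_rot: [[-1.0, 0.002, 0.002], [0.002, 1.0, -0.003], [-0.002, -0.003, -1.0]]
contact_force: [-0.6, -4.6, 6.3]
gripper_width: 0.0205
```

Call:
{"api": "arm_command", "payload": {"targets": [0, 0.5, 0, 0, 0, 0, 0, 1, 0, 0, 0, 0, 0, 1, 0, 0, 0, 0, 0, 1, 0, 0, 0, 0, 0, 1, 0, 0, 0, 0]}}

```text
t: 12.53
position: [0.5809, -0.1507, 0.0632]
ee_rot: [[-1.0, 0.002, 0.002], [0.002, 1.0, -0.004], [-0.002, -0.004, -1.0]]
contact_force: [-0.7, -7.4, 5.9]
gripper_width: 0.0208
```

Call:
{"api": "arm_command", "payload": {"targets": [0, 1, 0, 0, 0, 0, 0, 2, 0, 0, 0, 0, 0, 2, 0, 0, 0, 0, 0, 2, 0, 0, 0, 0, 0, 2, 0, 0, 0, 0]}}

```text
t: 12.95
position: [0.581, -0.1507, 0.0632]
ee_rot: [[-1.0, 0.001, 0.002], [0.001, 1.0, -0.007], [-0.002, -0.007, -1.0]]
contact_force: [-0.2, -15.8, 3.7]
gripper_width: 0.0207
```

Call:
{"api": "arm_command", "payload": {"targets": [0, 1, 0, 0, 0, 0, 0, 2, 0, 0, 0, 0, 0, 2, 0, 0, 0, 0, 0, 2, 0, 0, 0, 0, 0, 2, 0, 0, 0, 0]}}

```text
t: 13.37
position: [0.5809, -0.1506, 0.0632]
ee_rot: [[-1.0, 0.001, 0.002], [0.001, 1.0, -0.01], [-0.002, -0.01, -1.0]]
contact_force: [-1.5, -21.4, 3.0]
gripper_width: 0.0207
```

Firm stop at y = -0.1506 m (expected ≈ -0.152). Relax slightly, release, rise.

Call:
{"api": "arm_command", "payload": {"targets": [0, -1, 0, 0, 0, 0, 0, -2, 0, 0, 0, 0, 0, -3, 0, 0, 0, 0, 0, -3, 0, 0, 0, 0, 0, -3, 0, 0, 0, 0]}}

```text
t: 13.78
position: [0.5809, -0.1507, 0.0632]
ee_rot: [[-1.0, 0.002, 0.002], [0.002, 1.0, -0.005], [-0.002, -0.005, -1.0]]
contact_force: [-1.1, -10.5, 4.0]
gripper_width: 0.021
```

Call:
{"api": "arm_command", "payload": {"targets": [0, 0, 0, 0, 0, 0, 0, 0, 0, 0, 0, 0, 0, 0, 0, 0, 0, 0, 0, 0, 0, 0, 0, 0, 0, 0, 0, 0, 0, 0], "gripper": 0.7}}

```text
t: 14.2
position: [0.5796, -0.1467, 0.0615]
ee_rot: [[-1.0, 0.002, -0.001], [0.002, 1.0, 0.001], [0.001, 0.001, -1.0]]
contact_force: [0.0, -0.2, -0.4]
gripper_width: 0.0522
```

Call:
{"api": "arm_command", "payload": {"targets": [0, 0, 0, 0, 0, 0, 0, 0, 10, 0, 0, 0, 0, 0, 35, 0, 0, 0, 0, 0, 70, 0, 0, 0, 0, 0, 100, 0, 0, 0]}}

```text
t: 14.62
position: [0.5799, -0.147, 0.1638]
ee_rot: [[-1.0, 0.002, -0.001], [0.002, 1.0, 0.0], [0.001, 0.0, -1.0]]
contact_force: [0.3, -0.7, 1.0]
gripper_width: 0.062
```

Call:
{"api": "arm_command", "payload": {"targets": [0, -30, 20, 0, 0, 0, 0, -65, 30, 0, 0, 0, 0, -100, 30, 0, 0, 0, 0, -135, 30, 0, 0, 0, 0, -170, 30, 0, 0, 0]}}

```text
t: 15.03
position: [0.5805, -0.3187, 0.194]
ee_rot: [[-1.0, 0.002, 0.002], [0.002, 1.0, -0.001], [-0.002, -0.001, -1.0]]
contact_force: [0.2, -0.1, 0.6]
gripper_width: 0.0618
```

Call:
{"api": "arm_command", "payload": {"targets": [0, -30, 0, 0, 0, 0, 0, -60, 0, 0, 0, 0, 0, -80, 0, 0, 0, 0, 0, -80, 0, 0, 0, 0, 0, -80, 0, 0, 0, 0]}}

```text
t: 15.45
position: [0.58, -0.3981, 0.1926]
ee_rot: [[-1.0, 0.004, 0.0], [0.004, 1.0, 0.0], [-0.0, 0.0, -1.0]]
contact_force: [-0.6, -0.7, 0.0]
gripper_width: 0.0616
```

```bash
python3 - <<'E'
from h import *
s=env.state();print(s['t'],s['position'],s['contact_force'],s['gripper_width'])
b=snap('side','side5');a=snap('top','top5')
c=lambda s,u,v,w:cv2.convertScaleAbs(cv2.resize(s['image'][v-w:v+w,u-w:u+w,::-1],(400,400),interpolation=cv2.INTER_CUBIC),alpha=1.4)
cv2.imwrite('pics/c5.png',np.hstack([c(a,335,181,45),c(b,310,250,45)]))
E
```

```text
15.45 [ 0.57995835 -0.39809787  0.19255436] [-0.60223491 -0.72226159  0.02244464] 0.061582051086052504
```

View pics/c5.png

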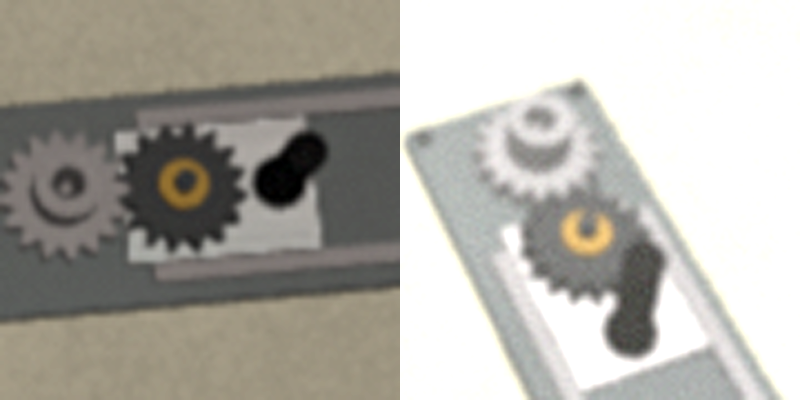

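Teeth mesh: gear hub at top crop (66,183), master axle (185,183), handle top (305,152). Check axis spacing and the other gears, then hand in.

```bash
python3 - <<'E'
from h import *
a=load('top5');o=load('top0')
k=lambda x,y,z:plane(a,290+x/4.444,136+y/4.444,z)
g=k(66,183,.06);m=k(185,183,.052);print(g,m,np.linalg.norm((g-m)[:2]))
d=cv2.absdiff(a['image'],o['image']).max(2)
for n,u,v in(('g12',221,166),('g20',241,239),('or1',117,180),('or2',189,256),('yel',176,156)): print(n,cv2.blur(d,(3,3))[v-20:v+20,u-20:u+20].max())
s=env.state();print(s['t'],s['contact_force']);env.sign_off()
E
```

```text
[ 0.58012521 -0.03150807  0.06      ] [ 0.57809838 -0.09547152  0.052     ] 0.06399554860546336
g12 2
g20 2
or1 3
or2 2
yel 2
15.55 [-0.52522877 -0.16429392  0.71197632]
the job is handed in; nothing more can be done
```

I set the 16-tooth steel gear flat on the tester's post with the carriage still drawn back. Then I gripped the black handle, slid the carriage home until its teeth meshed with the gear, let go and moved clear. The job was handed in at 15.6 s.

- **Carriage home:** it hit a firm stop. The handle held at y = -0.151 m (about -0.152 expected) while the push force rose to 21 N.
- **Mesh:** the last top picture shows the teeth meshing, with the axes about 64 mm apart. The nominal is 65 mm, so this is within measuring error.
- **Other gears:** the 12- and 20-tooth gears and the orange and yellow look-alikes show no change between the first and last top pictures.
- **Contact:** the force on the tool was near zero at hand-in.
- **Disagreements along the way:** single-view position estimates from the two cameras differed by 2–8 mm. The largest gap was for the disc outline in the side view, but the grasp and fit tolerated it. No check failed.

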